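# Hang the rinsed instrument holder back on its two headed pins

## Task

Hang the rinsed aluminium instrument holder back on the two headed pins of the steel stand: both keyholes over the pin heads, then let it down gently until both slots rest on the pins, and let go. Feel for the pins rather than forcing it, as their bar is clamped somewhere off the stand's middle; never push or drop the holder hard against the stand, and leave the shells, glassware and instruments on the bench where they are.

Things in the scene. Friction and masses are not known exactly. Their poses are not given: they have to be found in the camera images.
- holder: Bare aluminium instrument holder, 0.25 to 0.4 kg, standing upright: a flat back plate 140 mm wide (y), 95 mm high (z), 6 mm thick (x -3 to +3 mm) with an open-topped pocket on its front (-x) side. Origin: underside of the plate, middle of width and thickness; z up, +x out of its flat back. Two keyholes go through the plate at y = -50 and +50 mm.
- holder_pocket (a point): Middle of the top of the holder's pocket, 32 mm in front of mid-plate, 70 mm above the holder's underside; axes as the holder's. The pocket has flat sides 50 mm apart outside (y -25 to +25 mm) to grip across from above; it reaches from the plate to x = -61 mm of the holder, bottom to 70 mm, walls 3 mm.
- holder_entries (a point): Point midway between the centres of the two keyholes' entry openings, mid-thickness of the plate, 55 mm above the holder's underside. Each entry opening is a rectangle 17 mm wide (y) and 20 mm high (z 45 to 65 mm); axes as the holder's.
- holder_slots (a point): Point midway between the closed upper ends of the two keyhole slots, mid-thickness of the plate, 79 mm above the holder's underside. Each slot is 11 mm wide and runs up from its entry opening (z 65 to 79 mm); axes as the holder's.
- stand: Stainless pin stand bolted to the bench: upright plate 240 mm wide, 195 mm high, on a foot, a pin bar clamped on its front. Origin on the bench, middle of the upright's width, below the bar's front face; z up, y along the bar, -x the way the two pins point. Bar front and a rubber strip below it (z 105 to 119 mm) lie at x = 0; only the pins and two 5 mm bolt heads (83 mm either side of the bar's middle) stand further out.
- stand_pins (a point): Point on the middle of the stand at the bar's front face and the pins' height, 170 mm; axes as the stand's. Two level pins 100 mm apart: neck 8 mm thick to x = -10 mm, then a head 14 mm thick to x = -15 mm, edge barely rounded. The bar is clamped tight through slots, so the pins' own midpoint lies 3 to 25 mm to the -y side of this point; how far is not in the pose.
- scallop: Bystander: chalky white ribbed scallop valve, about 115 by 105 mm, 24 mm high, lying hollow side down; origin on the bench under its middle.
- mussel: Bystander: dark blue mussel shell, 76 by 40 mm, 15 mm high, lying hollow side down; origin on the bench under its middle.
- jar: Bystander: squat amber glass jar with a black lid, 70 mm in diameter, 75 mm high; origin under its middle.
- calipers: Bystander: steel vernier calipers lying flat, 210 mm long (its x), jaws to 46 mm from the beam towards its -y, up to 8 mm thick; origin under the middle of the beam.
- forceps: Bystander: steel forceps lying flat, 135 mm long (its x), 25 mm wide at most, 7 mm high; origin on the bench under its middle.
- dish: Bystander: round glass dish, 84 mm in diameter, 20 mm high; origin under its middle.
- vial: Bystander: glass vial with a white cap, 28 mm in diameter, 55 mm high; origin under its middle.
Not all that is in view belongs to the job. Of the things that look like the holder, take the one that is farthest to the robot's right at the start.

How it is judged:
By the outcome, as a careful person would: the job done as asked, in the order asked, and still so for the second after the job is handed in, with the robot touching nothing.
It also fails if it takes over 72 s, if anything falls off the work surface, if the arm or the gripper's body presses on something with over 40 N, if the wrist force passes 120 N, or if a joint passes its speed limit or range.

## Robot

A 6-joint arm with a two-finger parallel gripper is mounted at the origin on the work surface. World frame = base frame: x ahead of the robot, y to its left, z up, the work surface at z = 0. Lengths are in m, angles in degrees, forces in N, time in s.
With the tool pointing down it reaches from about 0.4 to 0.825 m from the base axis. Payload 7 kg.
Tool frame: the origin (TCP) lies between the finger pads; the fingertips stand r.nose_length ahead of it and the grasp point (between the pads) lies 2 mm behind it (r.nose_length is the distance from the TCP to the fingertips, in m); y points along the fingers, x is the direction in which the jaws open and shut, and the axes are right-handed (so a half turn about y gives the same grasp; the last joint's range is limited). The gripper opens to 88 mm and grips with 3 to 60 N. Pads are 19 mm wide; open, the fingers measure 130 mm over their backs; the gripper's body (78 mm by 193 mm) begins 47 mm behind the grasp point.
Start: joints at [-59.467, 20.546, 0.682, 0, -70.136, -16.507], TCP at [0.164, -0.655, 0.244] pointing down, gripper open.
Joint ranges: [-176.03, 176.03], [-82.01, 121.73], [-58.28, 71.71], [-173.87, 95.51], [-174.79, -0.11], [-173.66, 173.66]. Speed limits (degrees/s): [136.94, 136.94, 172.46, 180, 180, 180].

## Interface

Orientations are given as [roll, pitch, yaw] about the fixed x, y, z axes, in that order (R = Rz(yaw) Ry(pitch) Rx(roll)).
In Python, from plant import readout, vision, r, spotter gives the robot as it stands.
- The arm moves only by the tool servo_tool, never from a script. Its argument "steps" is a list that holds one entry, the list of rows, each a list of 6 numbers: the shift along the tool's x, y, z in m, then the turn, a rotation vector about the tool's x, y, z in rad. A call has 1 to 20 rows; each row shifts and turns the commanded pose from where the row before left it, along the tool's axes as they then stand; what a row does not reach is not made up. A row lasts 1/10 s, in which the tool goes at most 50 mm and 8.59 degrees, less where a joint would pass 70% of its speed; a pose out of reach is approached as far as the arm can. A call with a gripper value outside its range is refused whole. "jaw" is the closure in counts, from 0 (fully open) to 255 (shut), set as the call begins (left out, the last holds). The fingers move at their own pace and stop on an object; "grip_force" is the grip in N (left out, the last holds). Time passes only in rows, so rows that do not move let the fingers close. It gives the time, the measured TCP pose, the force and the opening at its end, in the units of the state.
- readout.get_state(): the state, without advancing time (a new reading comes with each control period).
- vision.capture(name): name is "scene" or "top" or "wrist"; returns a dict with "img" (420x560x3 uint8, red, green, blue), "fx", "fy", "cx", "cy" (pixels), "rvec" (rotation vector, rad) and "tvec" (3), from world to camera coordinates, as OpenCV has them; the wrist camera has in their place "tool_from_camera" (4x4, takes a point from camera to tool coordinates, whose origin is the TCP and whose axes are the tool frame's). Camera axes: x right, y down, z forward; pixel columns grow to the right and rows downward; lengths in m; the calibration is good to about 2 mm. A picture is of the moment at which its call begins: read the wrist's pose just before it. There is no depth.
- r.close_job(): hands the job in, once; it reports no verdict.
Trained networks look in the newest picture that a camera, given by its name, has taken for a name from the list of things; names that differ only in an ending like _2 or _b are one class to them, and where a whole thing is asked for, a point or a joint stands for the part that bears it (a point fixed in the world has none). Each returns a list of dicts, best first, with "conf" (0 to 1); they miss things now and then, are a little off and sometimes report something else, mostly with a low value. They report only what shows in the picture. A call takes as long as a camera call. They do not tell look-alikes from the thing itself.
- spotter.search_frame(camera, thing): "uv" ([column, row] in pixels, amid what is visible of it).
- spotter.silhouettes(camera, thing): "region" (420x560 bool, what is visible of it) and "uv" ([column, row] in pixels, amid what is visible of it).
The state is a dict: "time_s": time; "joints": joint angles; "qd": joint speeds; "joint_torque": joint torques, N m; "tcp_pos": TCP position; "eef_rot": TCP orientation; "contact_force": force on the tool from outside, world axes, zero at the start; "moment": the same for the moment, N m; "gripper_width": finger opening in m.
Only numpy, scipy, OpenCV 4.12 (cv2) and the standard library are available. Lean on these libraries where they do the work, as an engineer would, in place of code of your own. Each camera call takes 0.05 s, during which the arm holds its last target.

## Working session

There is one attempt and no reset: what is moved stays moved. The work goes in short steps, Python scripts to look and compute and a tool call to move; the robot and the scene stay as the last step left them, time stands still between calls to the robot, and variables do not carry over. Pictures are saved under pics/ and viewed, and the job is handed in when it is done.

Besides the shell and the picture viewer there is one more tool, called in YAML: its name, and indented under it one key for each argument. servo_tool: Moves the arm, as the interface text tells. Its arguments: {"type":"object","properties":{"steps":{"type":"array","items":{"type":"array","items":{"type":"array","items":{"type":"number"}}}},"jaw":{"type":"number"},"grip_force":{"type":"number"}},"required":["steps"]}

```bash
ls; mkdir -p pics; python3 - <<'E'
from plant import readout, vision, r, spotter
import cv2
print(readout.get_state(), r.nose_length)
for n in ["scene","top","wrist"]:
    c=vision.capture(n); cv2.imwrite(f"pics/{n}0.png",c["img"][:,:,::-1])
    print(n,{k:v for k,v in c.items() if k!="img"})
    for t in ["holder","stand","holder_pocket"]:
        try: print(t,[(d["conf"],d["uv"]) for d in spotter.search_frame(n,t)])
        except Exception as e: print(t,e)
E
```

```text
pics
{'time_s': 0.0, 'joints': array([-5.94663884e+01,  2.05924895e+01,  6.32030729e-01, -2.19966965e-02,
       -7.01333208e+01, -1.65055098e+01]), 'qd': array([-0.08215175, -0.05464107, -0.02620359, -0.00075323,  0.01351865,
        0.04064307]), 'joint_torque': array([-7.30754782e-04, -5.82714629e+01,  2.93044639e+01,  6.99710861e+00,
        6.94994713e-03, -2.15672098e-04]), 'tcp_pos': array([ 0.16347551, -0.65442436,  0.2425916 ]), 'eef_rot': array([-8.99931795e+01, -9.57904611e-02,  1.04020604e+02]), 'contact_force': array([-0.60229028, -0.23311781,  0.60423994]), 'moment': array([-0.00280757, -0.02871117, -0.0516069 ]), 'gripper_width': 0.08748945389092454} 0.017
scene {'fx': 423.9906364827402, 'fy': 423.9906364827402, 'cx': 280.80434729487035, 'cy': 203.59188492573352, 'rvec': array([ 2.17823008,  0.50562999, -0.27472045]), 'tvec': array([-0.43371598, -0.04645248,  1.25258029])}
holder [(0.94, [259.7, 258.2]), (0.89, [249.9, 148.8])]
stand [(0.78, [322.3, 146.7])]
holder_pocket [(0.88, [257.7, 256.7]), (0.85, [250.3, 146.0])]
top {'fx': 464.4484001643566, 'fy': 464.4484001643566, 'cx': 281.2043035334279, 'cy': 209.3270051724025, 'rvec': array([ 2.14075645, -2.14220936,  0.18057197]), 'tvec': array([-0.02027692,  0.51468058,  1.25601858])}
holder [(0.76, [165.2, 319.7]), (0.57, [318.9, 219.8])]
stand [(0.66, [157.1, 227.2])]
holder_pocket [(0.93, [169.1, 317.0]), (0.62, [321.2, 221.0])]
wrist {'fx': 328.9568669672778, 'fy': 328.9568669672778, 'cx': 278.45096467006164, 'cy': 210.90679660281745, 'tool_from_camera': array([[ 9.99999250e-01,  9.14595942e-04,  8.15015052e-04,
        -2.75109031e-05],
       [-5.48484753e-04, -2.60622521e-01,  9.65440625e-01,
        -1.40916161e-01],
       [ 1.09539936e-03, -9.65440348e-01, -2.60621824e-01,
         6.92134312e-02],
       [ 0.00000000e+00,  0.00000000e+00,  0.00000000e+00,
         1.00000000e+00]])}
holder []
stand []
holder_pocket []
```

View pics/scene0.png

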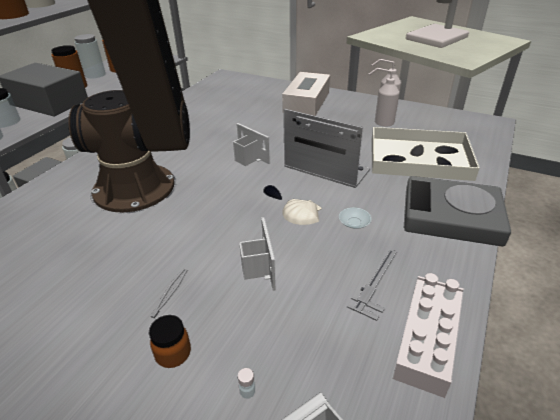

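View pics/top0.png

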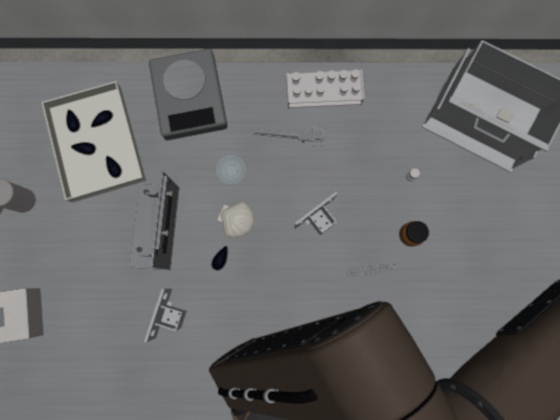

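View pics/wrist0.png

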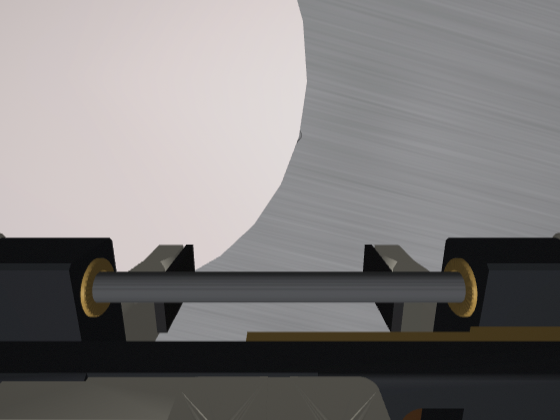

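```bash
cat > h.py <<'E'
import numpy as np, cv2
from plant import readout, vision, r, spotter
from scipy.spatial.transform import Rotation as Ro
def cam(c):
    K=np.array([[c["fx"],0,c["cx"]],[0,c["fy"],c["cy"]],[0,0,1]])
    if "rvec" in c:
        R=cv2.Rodrigues(np.array(c["rvec"]))[0]; t=np.array(c["tvec"])
    else:
        s=c["state"]; Rt=Ro.from_euler('xyz',s["eef_rot"],degrees=True).as_matrix()
        T=np.eye(4);T[:3,:3]=Rt;T[:3,3]=s["tcp_pos"]
        W=np.linalg.inv(T@c["tool_from_camera"]); R=W[:3,:3];t=W[:3,3]
    return K,R,t
def proj(c,P):
    K,R,t=cam(c); p=(np.atleast_2d(P)@R.T+t)@K.T; return p[:,:2]/p[:,2:]
def ray(c,uv,z):
    K,R,t=cam(c); d=R.T@np.linalg.inv(K)@np.array([uv[0],uv[1],1.]); o=-R.T@t
    return o+d*(z-o[2])/d[2]
def cap(n,f=None):
    s=readout.get_state(); c=vision.capture(n); c["state"]=s
    if f: cv2.imwrite("pics/"+f,c["img"][:,:,::-1])
    return c
E
python3 - <<'E'
from h import *
c=cap("top")
for uv in [(317,215),(165,317),(160,227),(414,233),(280,210)]: print(uv,ray(c,uv,0.05))
k=c["img"]
cv2.imwrite("pics/topA.png",cv2.resize(k[170:260,270:370],None,fx=8,fy=6.6,interpolation=cv2.INTER_CUBIC)[:,:,::-1][:600])
cv2.imwrite("pics/topS.png",cv2.resize(k[160:280,110:230],None,fx=5,fy=5,interpolation=cv2.INTER_CUBIC)[:,:,::-1])
s=cap("scene")["img"]
cv2.imwrite("pics/scS.png",cv2.resize(s[90:200,270:380],None,fx=5,fy=5,interpolation=cv2.INTER_CUBIC)[:,:,::-1])
cv2.imwrite("pics/scA.png",cv2.resize(s[205:305,220:320],None,fx=6,fy=6,interpolation=cv2.INTER_CUBIC)[:,:,::-1])
E
```

```text
(317, 215) [ 0.49735253 -0.1197315   0.05      ]
(165, 317) [0.22213205 0.2900342  0.05      ]
(160, 227) [0.46402265 0.31309537 0.05      ]
(414, 233) [ 0.44711904 -0.38678222  0.05      ]
(280, 210) [ 0.51138984 -0.01721353  0.05      ]
```

View crops.

View pics/topA.png

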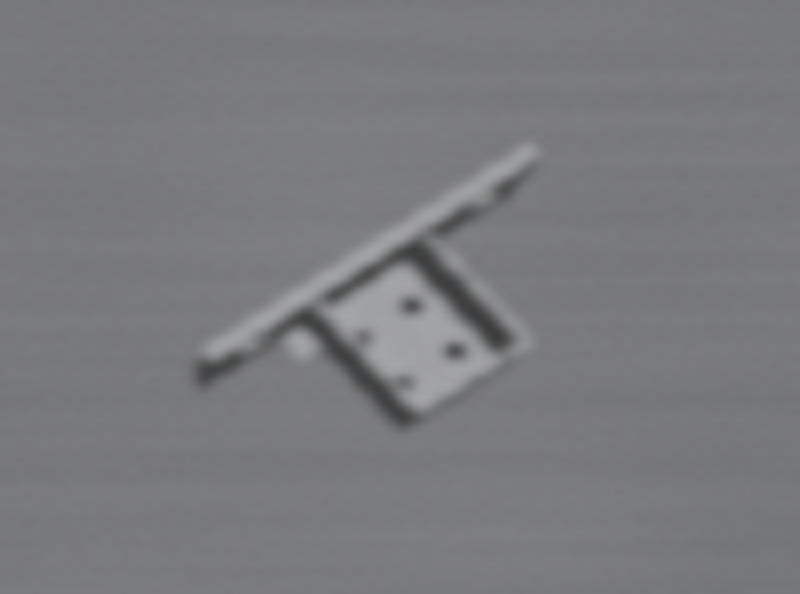

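View pics/topS.png

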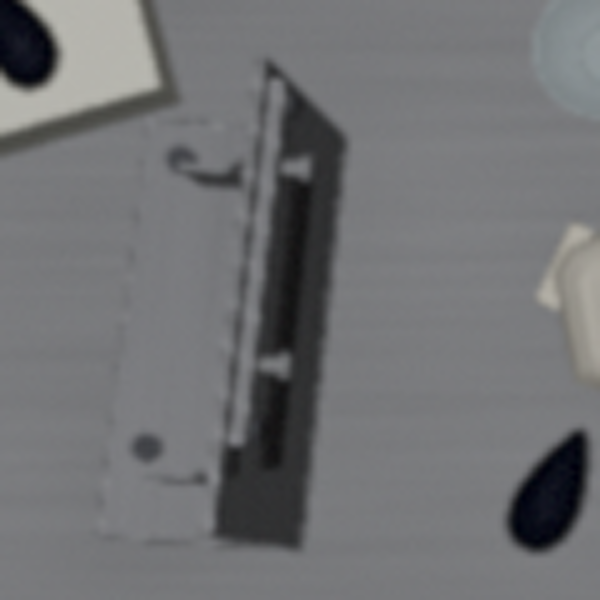

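View pics/scS.png

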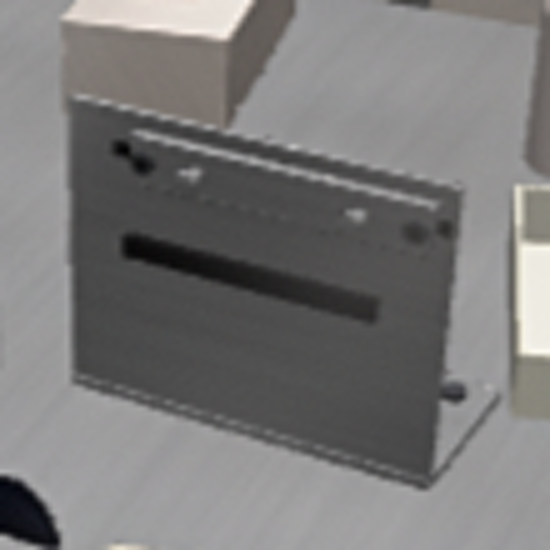

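View pics/scA.png

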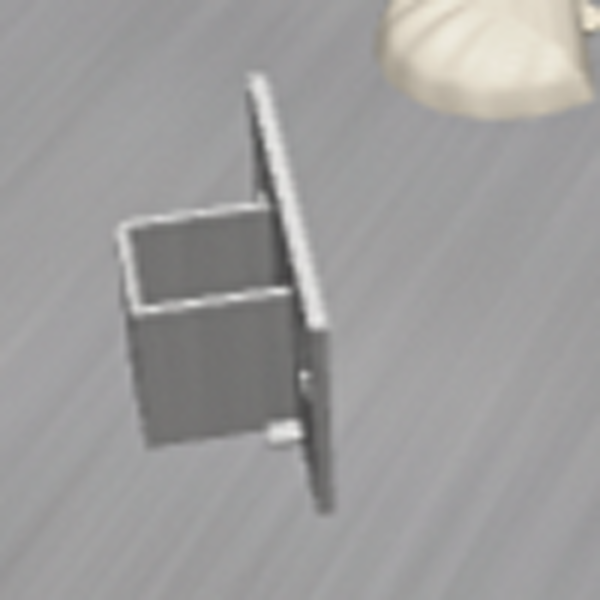

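```bash
python3 - <<'E'
from h import *
c=cap("top"); s=cap("scene")
f=lambda uv,z:ray(c,uv,z).round(4)
a,b=f((336.9,192.4),.095),f((295.6,223.3),.095); print("plate",a,b,np.linalg.norm(a-b),np.degrees(np.arctan2(*(b-a)[1::-1])))
p,q=f((336.9,222.3),.07),f((320.6,234.4),.07); print("pocket",p,q,np.linalg.norm(p-q),np.degrees(np.arctan2(*(q-p)[1::-1])))
a,b=f((171.6,193.6),.17),f((167.6,233.6),.17); print("pins",a,b,np.linalg.norm(a-b),np.degrees(np.arctan2(*(b-a)[1::-1])))
a,b=f((179,188),.0),f((170,269.6),.0); print("foot",a,b,np.linalg.norm(a-b),np.degrees(np.arctan2(*(b-a)[1::-1])))
g=lambda u,v,x0,y0,k,z:ray(s,(x0+u/k,y0+v/k),z).round(4)
print("scene plate top",g(255,75,220,205,6,.095),g(320,325,220,205,6,.095))
print("scene pocket corners",g(125,228,220,205,6,.07),g(138,308,220,205,6,.07))
print("scene pins",g(182,175,270,90,5,.17),g(350,215,270,90,5,.17))
print("scene stand foot",g(75,380,270,90,5,0),g(428,485,270,90,5,0))
E
```

```text
plate [ 0.5522 -0.1704  0.095 ] [ 0.4683 -0.0585  0.095 ] 0.13986000143000143 126.8617043412362
pocket [ 0.4743 -0.1719  0.07  ] [ 0.4412 -0.127   0.07  ] 0.055781896704934664 126.39740820288978
pins [0.5341 0.2568 0.17  ] [0.4327 0.2631 0.17  ] 0.10159552155484025 176.44477292908118
foot [0.584  0.2754 0.    ] [0.3492 0.2928 0.    ] 0.23544383619028972 175.7618075170966
scene plate top [ 0.4696 -0.0592  0.095 ] [ 0.5548 -0.1688  0.095 ]
scene pocket corners [ 0.4533 -0.133   0.07  ] [ 0.4794 -0.1675  0.07  ]
scene pins [0.4317 0.2731 0.17  ] [0.533  0.2678 0.17  ]
scene stand foot [0.3511 0.2968 0.    ] [0.5881 0.2814 0.    ]
```

servo_tool:
  steps:
    - [[0,-0.01,0,0,-0.148,0],[0,-0.01,0,0,-0.148,0],[0,-0.01,0,0,-0.148,0],[0,-0.01,0,0,-0.148,0]]
  jaw: 0
  grip_force: 30

```text
time_s: 1.2
tcp_pos: [0.1636, -0.6548, 0.284]
eef_rot: [-90.0, -0.0, 138.3]
contact_force: [0.5, -1.1, -0.4]
gripper_width: 0.0873
```

```bash
python3 - <<'E'
from h import *
s=readout.get_state(); print(s["joints"].round(1),s["tcp_pos"].round(4),s["eef_rot"].round(1))
E
```

```text
[-59.5  19.4   4.2  -0.  -74.8  17.8] [ 0.1636 -0.6548  0.284 ] [-90.   -0.  138.3]
```

servo_tool:
  steps:
    - [[0,0,0,0,-0.1472,0],[0,0,0,0,-0.1472,0],[0,0,0,0,-0.1472,0],[0,0,0,0,-0.1472,0],[0,0,0,0,-0.1472,0],[0,0,0,0,-0.1472,0],[0,0,0,0,-0.1472,0],[0,0,0,0,-0.1472,0],[0,0,0,0,-0.1472,0],[0,0,0,0,-0.1472,0],[0,0,0,0,-0.1472,0],[0,0,0,0,-0.1472,0],[0,0,0,0,-0.1472,0],[0,0,0,0,-0.1472,0],[0,0,0,0,-0.1472,0],[0,0,0,0,-0.1472,0],[0,0,0,0,-0.1472,0],[0,0,0,0,-0.1472,0],[0,0,0,0,-0.1472,0],[0,0,0,0,-0.1472,0]]

```text
time_s: 3.2
tcp_pos: [0.1993, -0.6284, 0.2799]
eef_rot: [-94.2, -0.5, -58.1]
contact_force: [0.6, 0.4, -0.9]
gripper_width: 0.0876
```

```bash
cat >> h.py <<'E'
def delta(target,yaw=None):
    "shift in tool axes to world target; rot about tool y (rad) to tool yaw"
    s=readout.get_state(); M=Ro.from_euler('xyz',s["eef_rot"],degrees=True)
    d=M.inv().apply(np.array(target)-s["tcp_pos"])
    rv=None
    if yaw is not None: rv=(M.inv()*Ro.from_euler('xyz',[-90,0,yaw],degrees=True)).as_rotvec()
    return d.round(4),None if rv is None else rv.round(4), s["joints"].round(1), s["tcp_pos"].round(4), s["eef_rot"].round(2)
E
python3 - <<'E'
from h import *
print(delta((0.4823,-0.1358,0.16),-52.8))
E
```

```text
(array([-0.2699,  0.0804,  0.5077]), array([ 0.0741, -0.0932,  0.0053]), array([-53.1,  17.1,  -1.5,   4.5, -71.3, 173.5]), array([ 0.1993, -0.6284,  0.2799]), array([-94.22,  -0.5 , -58.12]))
```

servo_tool:
  steps:
    - [[-0.0208,0.0046,0.039,0,0,0],[-0.0208,0.0046,0.039,0,0,0],[-0.0208,0.0046,0.039,0,0,0],[-0.0208,0.0046,0.039,0,0,0],[-0.0208,0.0046,0.039,0,0,0],[-0.0208,0.0046,0.039,0,0,0],[-0.0208,0.0046,0.039,0,0,0],[-0.0208,0.0046,0.039,0,0,0],[-0.0208,0.0046,0.039,0.02,-0.02,0],[-0.0208,0.0046,0.039,0.02,-0.02,0],[-0.0208,0.0046,0.039,0.02,-0.02,0],[-0.0208,0.0046,0.039,0.014,-0.02,0],[-0.0208,0.0046,0.039,0,-0.013,0],[0,0,0,0,0,0]]

```text
time_s: 4.6
tcp_pos: [0.4774, -0.1241, 0.1889]
eef_rot: [-89.9, -0.3, -52.4]
contact_force: [-1.1, -1.2, 0.3]
gripper_width: 0.0879
```

```bash
python3 - <<'E'
from h import *
print(delta((0.4823,-0.1358,0.16),-52.8))
c=cap("wrist","w1.png")
# predicted features
th=np.radians(37.2);X=np.array([np.cos(th),np.sin(th),0]);Y=np.array([-X[1],X[0],0]);O=np.array([.511,-.114,0])
for n,p in dict(pl=(0,70,95),pr=(0,-70,95),pk1=(-61,25,70),pk2=(-61,-25,70)).items():
    print(n,proj(c,O+X*p[0]/1e3+Y*p[1]/1e3+np.array([0,0,p[2]/1e3])).round(1))
E
```

```text
(array([ 0.0121,  0.029 , -0.0033]), array([-0.0019,  0.0074,  0.0054]), array([  8.5,   5.8, -26.6,   0.3, -57.4, 119. ]), array([ 0.4774, -0.1241,  0.1889]), array([-89.89,  -0.31, -52.37]))
pl [[197.3 176.2]]
pr [[391.8 177.7]]
pk1 [[261.8 244.2]]
pk2 [[321.3 244.5]]
```

View pics/w1.png

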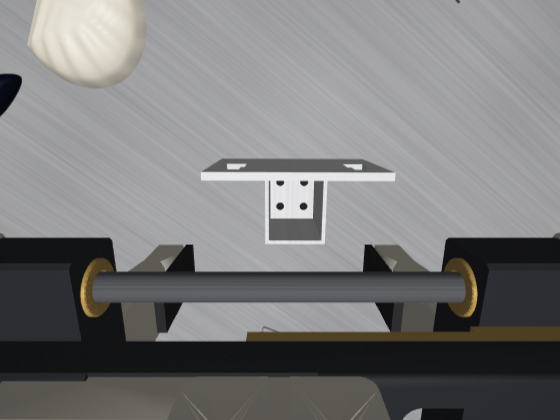

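servo_tool:
  steps:
    - [[0.007,0.01,-0.002,-0.002,0,0.005],[0.0065,0.01,-0.0013,0,0,0],[0,0.01,0,0,0,0],[0,0,0,0,0,0],[0,0,0,0,0,0]]

```text
time_s: 5.15
tcp_pos: [0.4807, -0.1411, 0.1586]
eef_rot: [-90.1, 0.0, -52.7]
contact_force: [0.1, 0.6, 0.1]
gripper_width: 0.0875
```

```bash
python3 - <<'E'
from h import *
print(delta((0.4823,-0.1358,0.16),-52.4))
c=cap("wrist","w2.png")
th=np.radians(37.6);X=np.array([np.cos(th),np.sin(th),0]);Y=np.array([-X[1],X[0],0]);O=np.array([.511,-.114,0])
for n,p in dict(pl=(-3,70,95),pr=(-3,-70,95),pk1=(-61,25,70),pk2=(-61,-25,70)).items():
    print(n,proj(c,O+X*p[0]/1e3+Y*p[1]/1e3+np.array([0,0,p[2]/1e3])).round(1))
E
```

```text
(array([-0.0033, -0.0014,  0.0045]), array([ 0.002 , -0.0055, -0.0004]), array([  6.2,   8.6, -27.7,   0. , -53.9, 121.1]), array([ 0.4807, -0.1411,  0.1586]), array([-9.012e+01,  2.000e-02, -5.271e+01]))
pl [[161.2 177.1]]
pr [[384.9 176.1]]
pk1 [[240.7 248.6]]
pk2 [[307.8 248.4]]
```

View pics/w2.png

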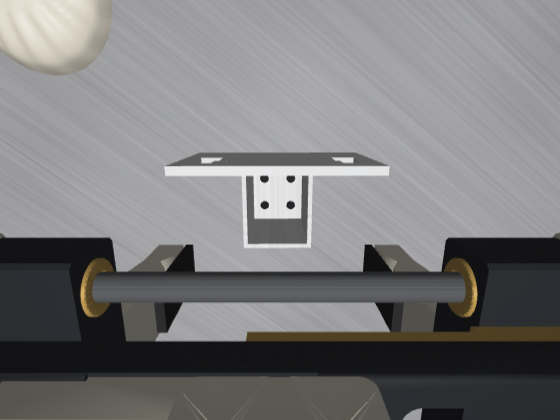

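servo_tool:
  steps:
    - [[0,0.012,0.003,0,0,0],[0,0.015,0.0025,0,0,0],[0,0.018,0,0,0,0],[0,0.018,0,0,0,0],[0,0.018,0,0,0,0],[0,0.012,0,0,0,0],[0,0.009,0,0,0,0],[0,0,0,0,0,0],[0,0,0,0,0,0]]

```text
time_s: 6.1
tcp_pos: [0.4858, -0.1371, 0.0574]
eef_rot: [-90.0, -0.0, -52.6]
contact_force: [-0.1, -0.4, 0.2]
gripper_width: 0.0876
```

```bash
python3 - <<'E'
from h import *
print(delta((0.4823,-0.1358,0.056),-52.4), readout.get_state()["contact_force"])
c=cap("wrist","w3.png")
E
```

```text
(array([-0.0032,  0.0014, -0.002 ]), array([ 0.0007, -0.0038,  0.0005]), array([ 6.600e+00,  1.650e+01, -3.390e+01,  1.000e-01, -3.960e+01,
        1.207e+02]), array([ 0.4858, -0.1371,  0.0574]), array([-9.004e+01, -3.000e-02, -5.262e+01])) [-0.06339267 -0.42169057  0.22806129]
```

View pics/w3.png

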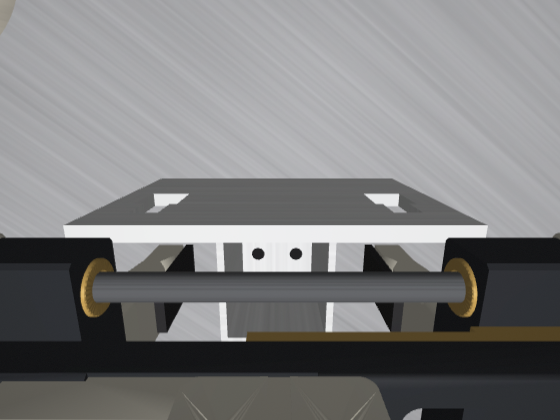

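servo_tool:
  steps:
    - [[0,0,-0.004,0,0,0],[0,0,0,0,0,0]]

```text
time_s: 6.35
tcp_pos: [0.4822, -0.1397, 0.0577]
eef_rot: [-90.0, -0.0, -52.6]
contact_force: [0.2, -0.1, 0.4]
gripper_width: 0.0879
```

servo_tool:
  steps:
    - [[0,0,0,0,0,0],[0,0,0,0,0,0],[0,0,0,0,0,0],[0,0,0,0,0,0],[0,0,0,0,0,0],[0,0,0,0,0,0],[0,0,0,0,0,0],[0,0,0,0,0,0],[0,0,0,0,0,0],[0,0,0,0,0,0]]
  jaw: 255
  grip_force: 30

```text
time_s: 7.35
tcp_pos: [0.4823, -0.1395, 0.0571]
eef_rot: [-90.1, -0.0, -52.6]
contact_force: [-0.9, 0.8, 0.2]
gripper_width: 0.0498
```

```bash
python3 - <<'E'
from h import *
s=readout.get_state(); print(delta((0.4823,-0.1358,0.056),-52.4), s["contact_force"],s["moment"],s["gripper_width"])
c=cap("wrist","w4.png")
E
```

```text
(array([-0.0029,  0.0011,  0.0023]), array([ 0.001 , -0.0041,  0.0001]), array([  6.4,  16.4, -34.2,   0. , -39.5, 121. ]), array([ 0.4823, -0.1395,  0.0571]), array([-90.06,  -0.  , -52.63])) [-0.91231415  0.75435439  0.23312428] [ 0.1619669   0.32865705 -0.02985915] 0.04979147126610087
```

View pics/w4.png

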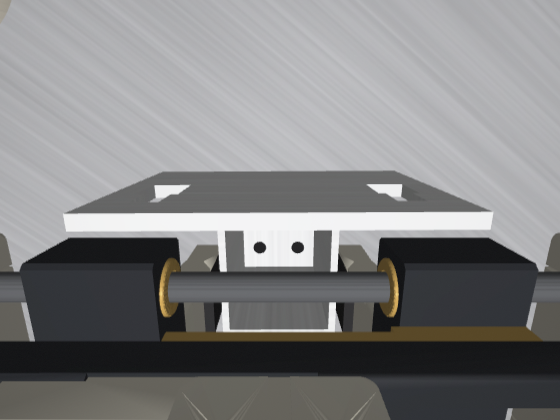

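servo_tool:
  steps:
    - [[0,-0.006,0,0,0,0],[0,-0.014,0,0,0,0],[0,-0.024,0,0,0,0],[0,-0.026,0,0,0,0],[0,-0.026,0,0,0,0],[0,-0.02,0,0,0,0],[0,-0.01,0,0,0,0],[0,0,0,0,0,0]]

```text
time_s: 8.2
tcp_pos: [0.4829, -0.1395, 0.1843]
eef_rot: [-89.9, -0.1, -52.6]
contact_force: [1.1, 0.2, -3.1]
gripper_width: 0.0499
```

servo_tool:
  steps:
    - [[-0.01,0,0.007,0,0,0],[-0.02,0,0.015,0,0,0],[-0.025,0,0.0185,0,0,0],[-0.025,0,0.0185,0,0,0],[-0.025,0,0.0185,0,0,0],[-0.025,0,0.0185,0,0,0],[-0.025,0,0.0185,0,0,0],[-0.02,0,0.015,0,0,0],[-0.01,0,0.007,0,-0.04,0],[0,0,0,0,-0.08,0],[0,0,0,0,-0.12,0],[0,0,0,0,-0.12,0],[0,0,0,0,-0.12,0],[0,0,0,0,-0.12,0],[0,0,0,0,-0.12,0],[0,0,0,0,-0.08,0],[0,0,0,0,-0.05,0],[0,0,0,0,0,0],[0,0,0,0,0,0]]

```text
time_s: 10.1
tcp_pos: [0.4782, 0.0902, 0.1823]
eef_rot: [-90.1, 0.1, -4.0]
contact_force: [0.1, 0.1, -2.6]
gripper_width: 0.0497
```

```bash
python3 - <<'E'
from h import *
s=readout.get_state(); print(delta((0.4773,0.178,0.195),-3.8), s["contact_force"],s["moment"],s["gripper_width"])
c=cap("wrist","w5.png")
E
```

```text
(array([-0.007 , -0.0128,  0.0875]), array([ 0.0014, -0.0033, -0.0017]), array([ 33.9,   5.7, -27.5,   0. , -56.9, 142.1]), array([0.4782, 0.0902, 0.1823]), array([-90.08,   0.1 ,  -3.99])) [ 0.06796339  0.09318929 -2.55327496] [-0.21731233  0.00750815  0.00647318] 0.04967118844053473
```

View pics/w5.png

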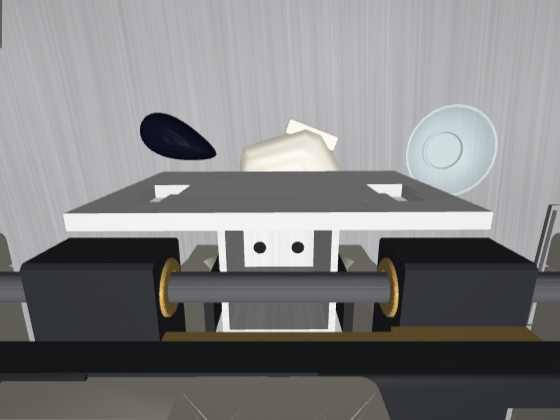

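servo_tool:
  steps:
    - [[-0.002,-0.003,0.01,0,-0.003,0],[-0.003,-0.005,0.02,0,0,0],[-0.002,-0.005,0.02,0,0,0],[0,0,0.01,0,0,0],[0,0,0.004,0,0,0],[0,0,0,0,0,0],[0,0,0,0,0,0]]

```text
time_s: 10.85
tcp_pos: [0.4756, 0.1543, 0.1956]
eef_rot: [-90.1, 0.1, -3.8]
contact_force: [0.3, 0.5, -2.5]
gripper_width: 0.0499
```

```bash
python3 - <<'E'
from h import *
s=readout.get_state(); print(delta((0.4773,0.178,0.195),-3.8), s["contact_force"],s["moment"],s["gripper_width"])
c=cap("wrist","w6.png")
E
```

```text
(array([0.0002, 0.0005, 0.0238]), array([ 0.0013,  0.0006, -0.0012]), array([ 40.5,   6.3, -24.9,   0. , -58.9, 135.7]), array([0.4756, 0.1543, 0.1956]), array([-9.007e+01,  7.000e-02, -3.760e+00])) [ 0.34350006  0.46725738 -2.47432829] [-0.26340428 -0.00114197  0.02140814] 0.049910044762190464
```

View pics/w6.png

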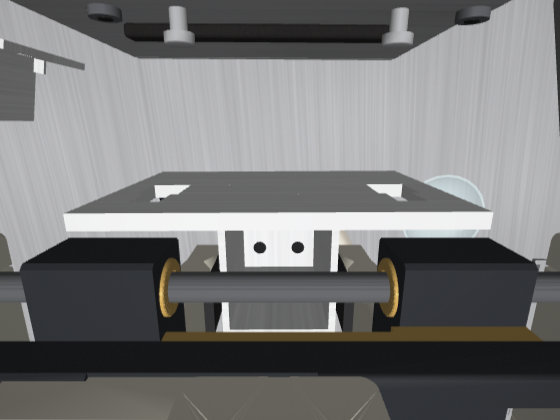

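```bash
python3 - <<'E'
from h import *
im=cv2.imread("pics/w6.png")
a=cv2.resize(im[0:60,80:280],None,fx=4,fy=4,interpolation=cv2.INTER_CUBIC)
b=cv2.resize(im[0:60,300:500],None,fx=4,fy=4,interpolation=cv2.INTER_CUBIC)
cv2.imwrite("pics/z6.png",np.vstack([a,b]))
g=cv2.cvtColor(im,cv2.COLOR_BGR2GRAY).astype(float)
# plate back edge: dark(plate back)->white
for u in list(range(85,160,15))+list(range(410,480,15))+[220,280,340]:
    col=g[200:222,u]; k=np.argmax(np.diff(col)); print(u,200+k,col[k-1:k+3])
# pin heads horizontal extents
for v in range(34,46,2):
    row=g[v]; print(v,[ (i,int(row[i])) for i in list(range(160,168))+list(range(191,199))])
E
```

```text
85 212 [101. 102. 186. 235.]
100 212 [100. 103. 187. 236.]
115 212 [101. 103. 217. 243.]
130 212 [101. 104. 219. 244.]
145 212 [102. 104. 219. 244.]
410 211 [102. 129. 221. 242.]
425 211 [103. 129. 221. 242.]
440 211 [103. 129. 221. 242.]
455 211 [102. 156. 227. 242.]
470 211 [103. 156. 226. 241.]
220 212 [103. 160. 230. 244.]
280 211 [102. 104. 189. 237.]
340 211 [103. 104. 218. 243.]
34 [(160, 34), (161, 34), (162, 36), (163, 68), (164, 126), (165, 139), (166, 153), (167, 164), (191, 124), (192, 109), (193, 96), (194, 65), (195, 33), (196, 34), (197, 34), (198, 35)]
36 [(160, 26), (161, 26), (162, 28), (163, 56), (164, 127), (165, 142), (166, 154), (167, 164), (191, 122), (192, 108), (193, 94), (194, 68), (195, 28), (196, 28), (197, 28), (198, 28)]
38 [(160, 15), (161, 16), (162, 16), (163, 33), (164, 129), (165, 144), (166, 154), (167, 165), (191, 120), (192, 107), (193, 93), (194, 79), (195, 17), (196, 19), (197, 17), (198, 18)]
40 [(160, 16), (161, 14), (162, 15), (163, 31), (164, 117), (165, 144), (166, 154), (167, 159), (191, 119), (192, 106), (193, 92), (194, 77), (195, 15), (196, 16), (197, 15), (198, 14)]
42 [(160, 60), (161, 62), (162, 61), (163, 63), (164, 92), (165, 106), (166, 102), (167, 100), (191, 113), (192, 104), (193, 91), (194, 76), (195, 57), (196, 57), (197, 58), (198, 57)]
44 [(160, 71), (161, 71), (162, 71), (163, 71), (164, 70), (165, 74), (166, 75), (167, 76), (191, 78), (192, 78), (193, 80), (194, 77), (195, 71), (196, 72), (197, 72), (198, 71)]
```

View pics/z6.png

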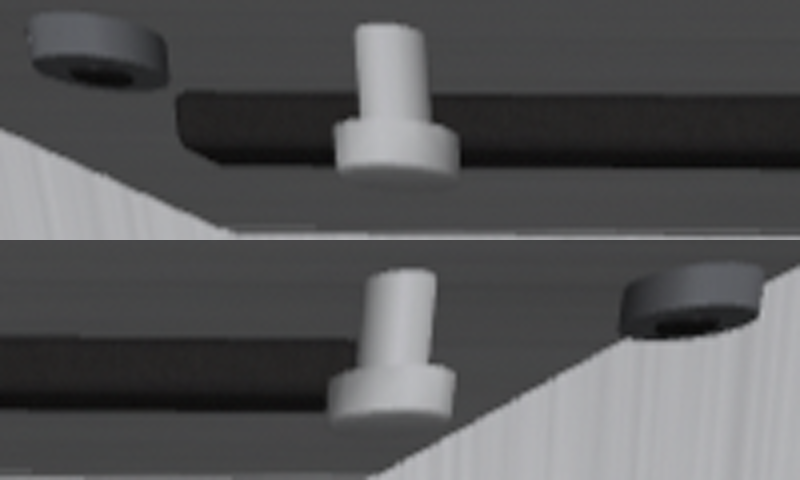

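servo_tool:
  steps:
    - [[0.0015,0.006,0.005,0,0.01,0],[0.002,0.01,0.01,0,0,0],[0,0.0074,0.01,0,0,0],[0,0,0.01,0,0,0],[0,0,0.005,0,0,0],[0,0,0,0,0,0],[0,0,0,0,0,0],[0,0,0,0,0,0]]

```text
time_s: 11.7
tcp_pos: [0.4823, 0.1943, 0.1727]
eef_rot: [-90.0, 0.0, -4.3]
contact_force: [-0.8, -0.5, -2.8]
gripper_width: 0.0499
```

```bash
python3 - <<'E'
from h import *
s=readout.get_state(); print(delta((0.4773,0.178,0.1722),-4.33), s["contact_force"],s["moment"],s["gripper_width"])
c=cap("wrist","w7.png")
im=c["img"][:,:,::-1]
a=cv2.resize(im[40:140,80:280],None,fx=4,fy=3,interpolation=cv2.INTER_CUBIC)
b=cv2.resize(im[40:140,300:500],None,fx=4,fy=3,interpolation=cv2.INTER_CUBIC)
cv2.imwrite("pics/z7.png",np.vstack([a,b]))
E
```

```text
(array([-0.0037,  0.0005, -0.0166]), array([ 0.0005, -0.0001, -0.0004]), array([ 43.6,   9.4, -24.5,   0. , -56.1, 132.1]), array([0.4823, 0.1943, 0.1727]), array([-9.003e+01,  2.000e-02, -4.330e+00])) [-0.84528898 -0.50413126 -2.802421  ] [-0.19536116  0.04677151 -0.04402744] 0.04987273096174711
```

View pics/w7.png

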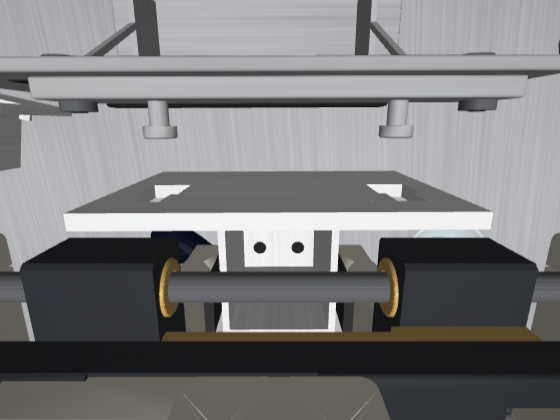

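View pics/z7.png

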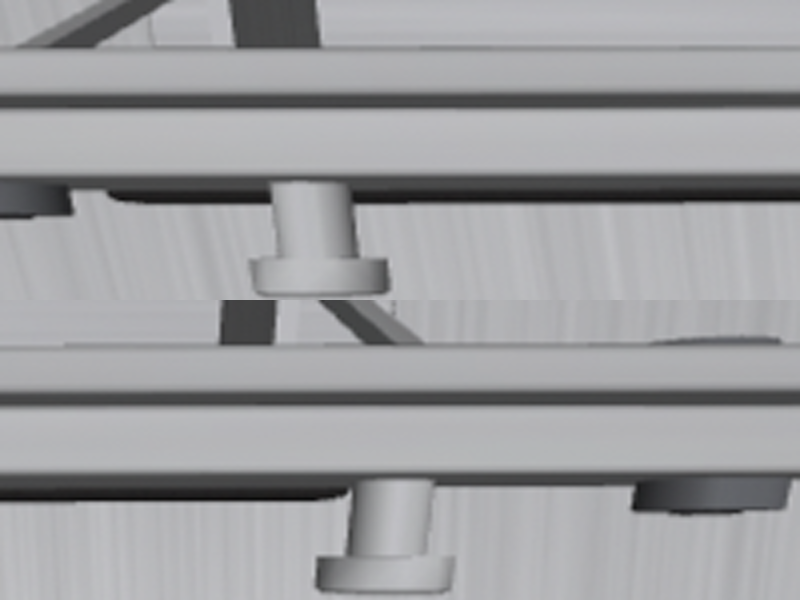

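servo_tool:
  steps:
    - [[-0.0003,0,0.005,0,0,0],[0,0,0.005,0,0,0],[0,0,0.005,0,0,0],[0,0,0.004,0,0,0],[0,0,0.002,0,0,0],[0,0,0,0,0,0],[0,0,0,0,0,0],[0,0,0,0,0,0]]

```text
time_s: 12.55
tcp_pos: [0.4835, 0.2152, 0.1725]
eef_rot: [-90.0, 0.0, -4.3]
contact_force: [-0.2, -0.1, -3.4]
gripper_width: 0.0498
```

```bash
python3 - <<'E'
from h import *
s=readout.get_state(); print(delta((0.4773,0.178,0.1722),-4.33), s["contact_force"],s["moment"],s["gripper_width"])
c=cap("wrist","w8.png")
im=c["img"][:,:,::-1]
a=cv2.resize(im[130:230,80:280],None,fx=4,fy=3,interpolation=cv2.INTER_CUBIC)
b=cv2.resize(im[130:230,300:500],None,fx=4,fy=3,interpolation=cv2.INTER_CUBIC)
cv2.imwrite("pics/z8.png",np.vstack([a,b]))
E
```

```text
(array([-0.0034,  0.0003, -0.0376]), array([ 0.0008, -0.0001, -0.0006]), array([ 45.2,  10.3, -23.4,   0. , -56.4, 130.4]), array([0.4835, 0.2152, 0.1725]), array([-9.005e+01,  4.000e-02, -4.340e+00])) [-0.17035243 -0.0892896  -3.39977702] [-0.15198656  0.02285816  0.02283354] 0.049778692201857655
```

View pics/w8.png

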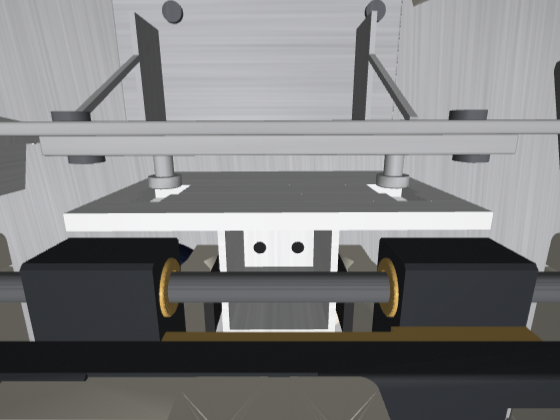

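View pics/z8.png

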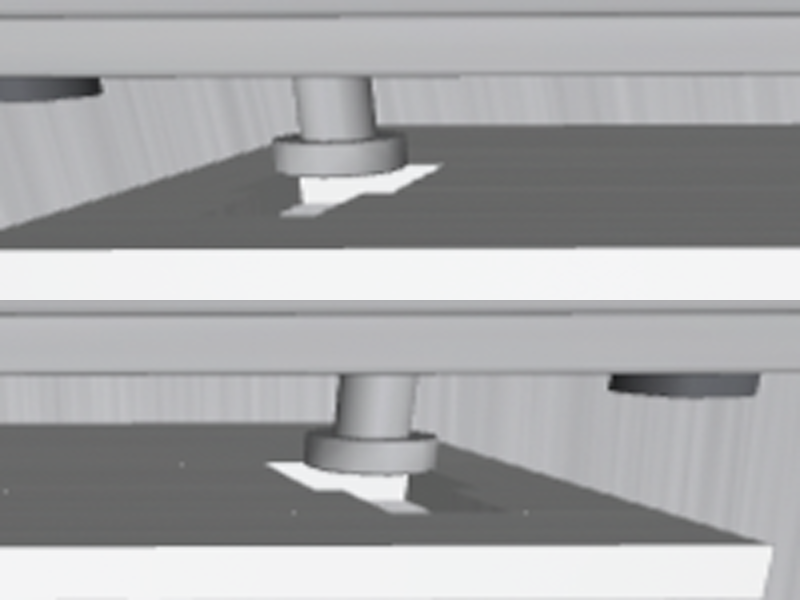

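servo_tool:
  steps:
    - [[0,0,0.0015,0,0,0],[0,0,0.0015,0,0,0],[0,0,0.0015,0,0,0],[0,0,0.0015,0,0,0],[0,0,0.001,0,0,0],[0,0,0,0,0,0],[0,0,0,0,0,0]]

```text
time_s: 13.3
tcp_pos: [0.4841, 0.2223, 0.1725]
eef_rot: [-90.0, 0.0, -4.3]
contact_force: [-0.4, 0.1, -2.8]
gripper_width: 0.0496
```

```bash
python3 - <<'E'
from h import *
s=readout.get_state(); print(s["contact_force"].round(2),s["moment"].round(3),s["tcp_pos"].round(4))
c=cap("wrist","w9.png")
im=c["img"][:,:,::-1]
a=cv2.resize(im[130:230,80:280],None,fx=4,fy=3,interpolation=cv2.INTER_CUBIC)
b=cv2.resize(im[130:230,300:500],None,fx=4,fy=3,interpolation=cv2.INTER_CUBIC)
cv2.imwrite("pics/z9.png",np.vstack([a,b]))
E
```

```text
[-0.36  0.11 -2.78] [-0.206  0.032 -0.066] [0.4841 0.2223 0.1725]
```

View pics/z9.png

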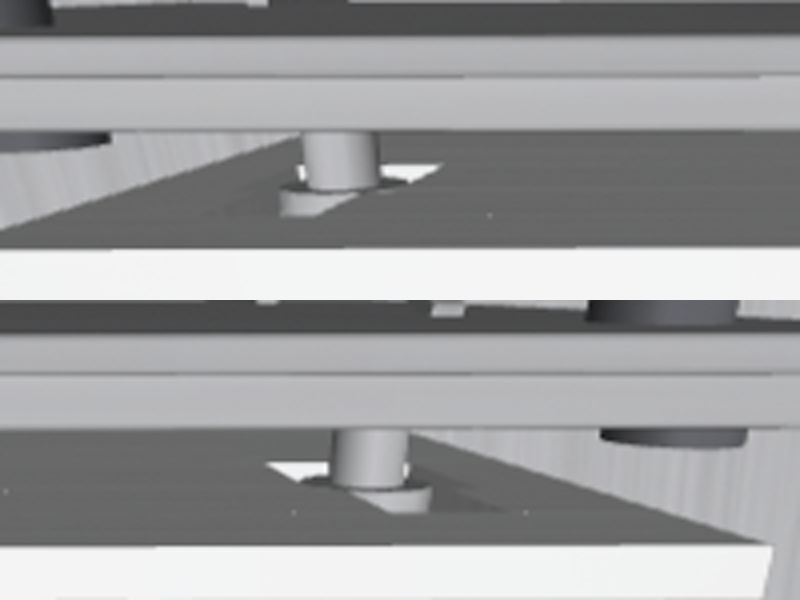

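servo_tool:
  steps:
    - [[0,0,0.0015,0,0,0],[0,0,0.0015,0,0,0],[0,0,0.0015,0,0,0],[0,0,0.0015,0,0,0],[0,0,0.001,0,0,0],[0,0,0,0,0,0],[0,0,0,0,0,0]]

```text
time_s: 14.05
tcp_pos: [0.4846, 0.2293, 0.1724]
eef_rot: [-90.0, 0.0, -4.3]
contact_force: [0.5, -0.4, -2.0]
gripper_width: 0.05
```

```bash
python3 - <<'E'
from h import *
s=readout.get_state(); print(s["contact_force"].round(2),s["moment"].round(3),s["tcp_pos"].round(4))
c=cap("wrist","w10.png")
im=c["img"][:,:,::-1]
a=cv2.resize(im[130:230,80:280],None,fx=4,fy=3,interpolation=cv2.INTER_CUBIC)
b=cv2.resize(im[130:230,300:500],None,fx=4,fy=3,interpolation=cv2.INTER_CUBIC)
cv2.imwrite("pics/z10.png",np.vstack([a,b]))
E
```

```text
[ 0.52 -0.39 -2.04] [-0.191  0.083 -0.059] [0.4846 0.2293 0.1724]
```

View pics/z10.png

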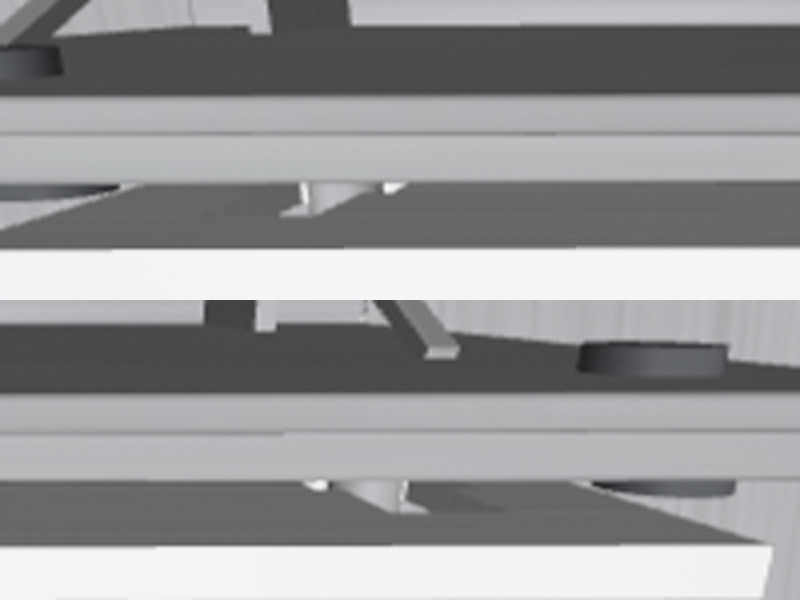

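servo_tool:
  steps:
    - [[0,0,0.001,0,0,0],[0,0,0.001,0,0,0],[0,0,0.001,0,0,0],[0,0,0.0005,0,0,0],[0,0,0,0,0,0],[0,0,0,0,0,0]]

```text
time_s: 14.7
tcp_pos: [0.4848, 0.2313, 0.1725]
eef_rot: [-90.2, 0.1, -4.4]
contact_force: [0.5, -6.6, 0.1]
gripper_width: 0.0499
```

servo_tool:
  steps:
    - [[0,0,0.0005,0,0,0],[0,0,0.0005,0,0,0],[0,0,0,0,0,0],[0,0,0,0,0,0]]

```text
time_s: 15.1
tcp_pos: [0.4847, 0.2313, 0.1725]
eef_rot: [-90.3, 0.1, -4.4]
contact_force: [1.8, -11.5, 0.7]
gripper_width: 0.0497
```

servo_tool:
  steps:
    - [[0,0,0.0005,0,0,0],[0,0,0,0,0,0],[0,0,0,0,0,0]]

```text
time_s: 15.4
tcp_pos: [0.4847, 0.2313, 0.1725]
eef_rot: [-90.3, 0.1, -4.4]
contact_force: [2.8, -12.9, 1.1]
gripper_width: 0.0501
```

servo_tool:
  steps:
    - [[0,0,-0.002,0,0,0],[0,0,-0.001,0,0,0],[0,0,0,0,0,0],[0,0,0,0,0,0]]

```text
time_s: 15.8
tcp_pos: [0.4848, 0.2312, 0.1725]
eef_rot: [-90.1, 0.0, -4.3]
contact_force: [-0.2, -2.0, -2.0]
gripper_width: 0.05
```

```bash
python3 - <<'E'
from h import *
s=readout.get_state(); print(s["contact_force"].round(2),s["moment"].round(3),s["tcp_pos"].round(4),s["eef_rot"])
c=cap("wrist","w11.png")
im=c["img"][:,:,::-1]
a=cv2.resize(im[130:230,80:280],None,fx=4,fy=3,interpolation=cv2.INTER_CUBIC)
b=cv2.resize(im[130:230,300:500],None,fx=4,fy=3,interpolation=cv2.INTER_CUBIC)
cv2.imwrite("pics/z11.png",np.vstack([a,b]))
s=cap("scene")["img"]
cv2.imwrite("pics/s11.png",cv2.resize(s[60:200,230:390],None,fx=5,fy=4.2,interpolation=cv2.INTER_CUBIC)[:,:,::-1])
E
```

```text
[-0.21 -1.96 -2.  ] [-1.053 -0.187 -0.217] [0.4848 0.2312 0.1725] [-9.00582398e+01  3.51992069e-02 -4.33368327e+00]
```

View pics/z11.png

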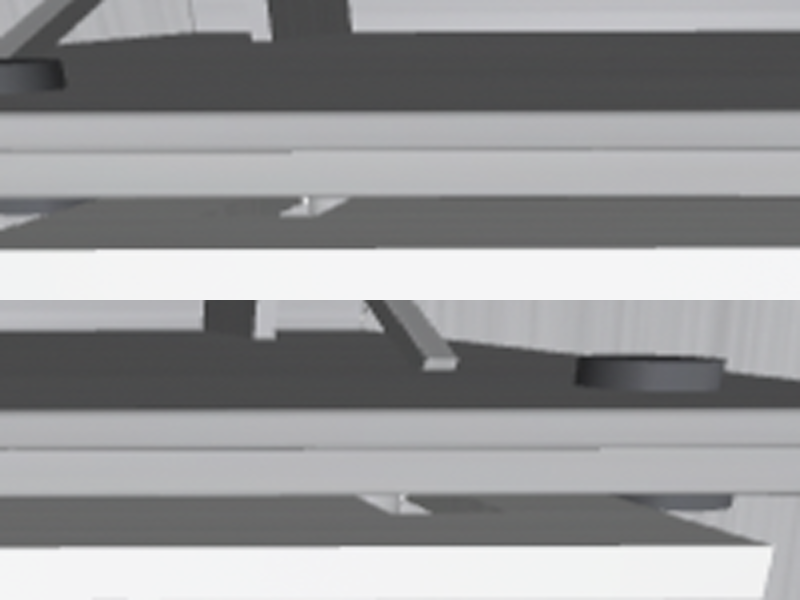

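View pics/s11.png

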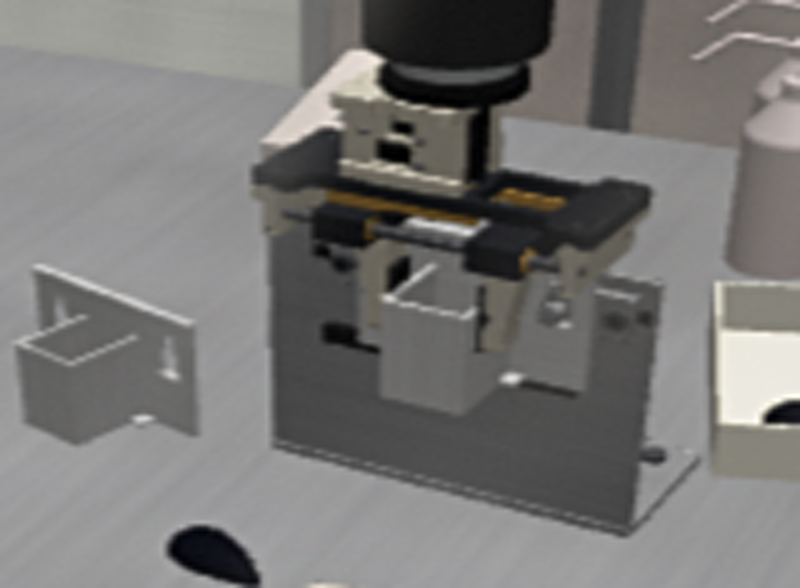

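servo_tool:
  steps:
    - [[0,0,-0.0015,0,0,0],[0,0.001,0,0,0,0],[0,0.002,0,0,0,0],[0,0.002,0,0,0,0],[0,0.002,0,0,0,0],[0,0.001,0,0,0,0],[0,0,0,0,0,0],[0,0,0,0,0,0]]

```text
time_s: 16.7
tcp_pos: [0.4847, 0.2298, 0.1645]
eef_rot: [-90.0, 0.0, -4.3]
contact_force: [-0.2, 0.5, -2.6]
gripper_width: 0.0498
```

```bash
python3 - <<'E'
from h import *
s=readout.get_state(); print(s["contact_force"].round(2),s["moment"].round(3),s["tcp_pos"].round(4),s["eef_rot"])
c=cap("wrist","w12.png")
im=c["img"][:,:,::-1]
a=cv2.resize(im[130:230,80:280],None,fx=4,fy=3,interpolation=cv2.INTER_CUBIC)
b=cv2.resize(im[130:230,300:500],None,fx=4,fy=3,interpolation=cv2.INTER_CUBIC)
cv2.imwrite("pics/z12.png",np.vstack([a,b]))
E
```

```text
[-0.24  0.49 -2.55] [-0.151  0.113  0.052] [0.4847 0.2298 0.1645] [-9.00454317e+01  3.25663096e-02 -4.32817180e+00]
```

View pics/z12.png

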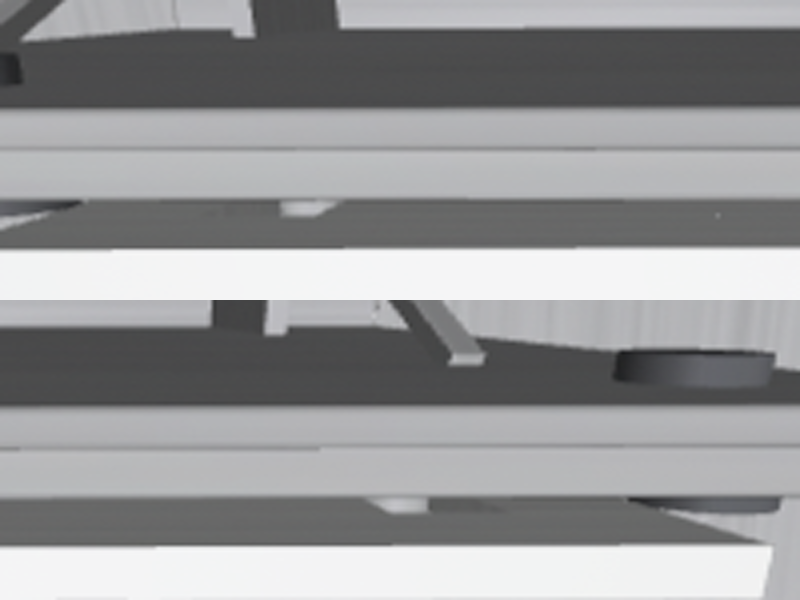

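servo_tool:
  steps:
    - [[0,0.001,0,0,0,0],[0,0.002,0,0,0,0],[0,0.002,0,0,0,0],[0,0.002,0,0,0,0],[0,0.0015,0,0,0,0],[0,0.001,0,0,0,0],[0,0,0,0,0,0],[0,0,0,0,0,0]]

```text
time_s: 17.55
tcp_pos: [0.4847, 0.2298, 0.155]
eef_rot: [-90.0, 0.0, -4.3]
contact_force: [0.0, 0.5, -3.2]
gripper_width: 0.0498
```

Expected rest near TCP z 0.152; creep.

servo_tool:
  steps:
    - [[0,0.0005,0,0,0,0],[0,0.0005,0,0,0,0],[0,0.0005,0,0,0,0],[0,0,0,0,0,0],[0,0,0,0,0,0]]

```text
time_s: 18.05
tcp_pos: [0.4847, 0.2298, 0.1535]
eef_rot: [-90.0, 0.0, -4.3]
contact_force: [0.1, 0.7, -2.6]
gripper_width: 0.0496
```

servo_tool:
  steps:
    - [[0,0.0005,0,0,0,0],[0,0.0005,0,0,0,0],[0,0,0,0,0,0],[0,0,0,0,0,0]]

```text
time_s: 18.45
tcp_pos: [0.4847, 0.2297, 0.1524]
eef_rot: [-90.0, 0.0, -4.3]
contact_force: [0.2, 0.1, -1.7]
gripper_width: 0.05
```

servo_tool:
  steps:
    - [[0,0.0005,0,0,0,0],[0,0,0,0,0,0],[0,0,0,0,0,0]]

```text
time_s: 18.75
tcp_pos: [0.4848, 0.2298, 0.1521]
eef_rot: [-90.0, 0.0, -4.3]
contact_force: [0.4, 0.6, -2.0]
gripper_width: 0.0497
```

```bash
python3 - <<'E'
from h import *
for i in range(3):
    s=readout.get_state(); print(s["contact_force"].round(2),s["moment"].round(3),s["tcp_pos"].round(4)); c=cap("wrist","w13.png")
E
```

```text
[ 0.43  0.58 -2.  ] [-0.156  0.098 -0.038] [0.4848 0.2298 0.1521]
[-0.29  0.42 -1.48] [-0.129 -0.009  0.045] [0.4847 0.2299 0.1521]
[-0.05 -0.84 -1.67] [-0.145  0.048 -0.029] [0.4847 0.2298 0.1521]
```

View pics/w13.png

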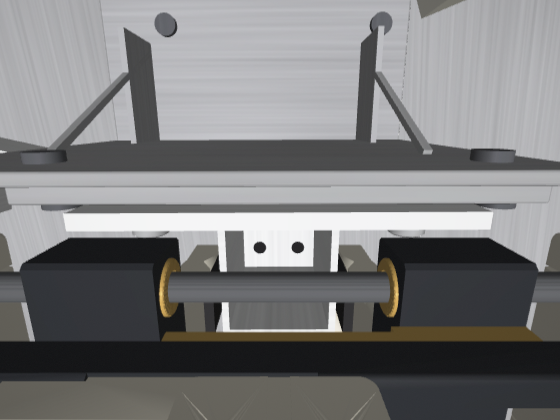

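servo_tool:
  steps:
    - [[0,0.0005,0,0,0,0],[0,0,0,0,0,0],[0,0,0,0,0,0]]

```text
time_s: 19.2
tcp_pos: [0.4848, 0.2299, 0.1518]
eef_rot: [-90.0, 0.0, -4.3]
contact_force: [-1.6, 0.3, 2.6]
gripper_width: 0.0498
```

servo_tool:
  steps:
    - [[0,0.0003,0,0,0,0],[0,0,0,0,0,0],[0,0,0,0,0,0]]

```text
time_s: 19.5
tcp_pos: [0.4848, 0.2299, 0.1517]
eef_rot: [-90.0, 0.0, -4.3]
contact_force: [-3.5, -0.7, 4.9]
gripper_width: 0.0502
```

```bash
python3 - <<'E'
from h import *
for i in range(2):
    s=readout.get_state(); print(s["contact_force"].round(2),s["moment"].round(3),s["tcp_pos"].round(4),s["eef_rot"]); c=cap("wrist","w14.png")
E
```

```text
[-3.55 -0.73  4.89] [-0.087  0.952  0.13 ] [0.4848 0.2299 0.1517] [-9.00143939e+01  1.20903120e-03 -4.32443041e+00]
[-3.19 -1.08  5.5 ] [-0.124  0.987  0.096] [0.4848 0.2299 0.1517] [-9.00138966e+01 -1.40146345e-03 -4.32129910e+00]
```

View pics/w14.png

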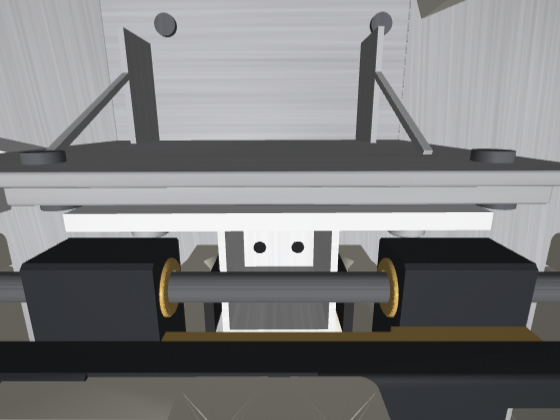

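servo_tool:
  steps:
    - [[0,-0.0008,0,0,0,0],[-0.0007,0,0,0,0,0],[0,0.0005,0,0,0,0],[0,0,0,0,0,0],[0,0,0,0,0,0]]

```text
time_s: 20.1
tcp_pos: [0.4842, 0.23, 0.1518]
eef_rot: [-90.0, 0.0, -4.3]
contact_force: [0.6, -0.2, 4.0]
gripper_width: 0.0497
```

```bash
python3 - <<'E'
from h import *
for i in range(3):
    s=readout.get_state(); print(s["contact_force"].round(2),s["moment"].round(3),s["tcp_pos"].round(4)); c=cap("wrist","w15.png")
E
```

```text
[ 0.65 -0.24  4.05] [-0.166  0.145 -0.046] [0.4842 0.23   0.1518]
[ 0.54 -1.47  4.92] [-0.129  0.101 -0.039] [0.4842 0.23   0.1517]
[-0.34 -1.08  4.89] [-0.115  0.062 -0.022] [0.4842 0.23   0.1517]
```

servo_tool:
  steps:
    - [[0,0,0,0,0,0],[0,0,0,0,0,0],[0,0,0,0,0,0]]
  grip_force: 5

```text
time_s: 20.55
tcp_pos: [0.4841, 0.2301, 0.1514]
eef_rot: [-90.0, 0.0, -4.3]
contact_force: [0.6, 1.8, 1.2]
gripper_width: 0.0494
```

servo_tool:
  steps:
    - [[0,0,0,0,0,0],[0,0,0,0,0,0],[0,0,0,0,0,0],[0,0,0,0,0,0],[0,0,0,0,0,0]]
  jaw: 60

```text
time_s: 21.05
tcp_pos: [0.4839, 0.2297, 0.1514]
eef_rot: [-90.1, 0.0, -4.3]
contact_force: [-0.8, -0.6, 0.2]
gripper_width: 0.067
```

```bash
python3 - <<'E'
from h import *
s=readout.get_state(); print(s["contact_force"].round(2),s["moment"].round(3),s["tcp_pos"].round(4),s["gripper_width"]); c=cap("wrist","w16.png")
s=cap("scene")["img"]
cv2.imwrite("pics/s16.png",cv2.resize(s[60:200,230:390],None,fx=5,fy=4.2,interpolation=cv2.INTER_CUBIC)[:,:,::-1])
E
```

```text
[-0.77 -0.64  0.23] [-0.112 -0.015 -0.053] [0.4839 0.2297 0.1514] 0.06703281278445372
```

View pics/w16.png

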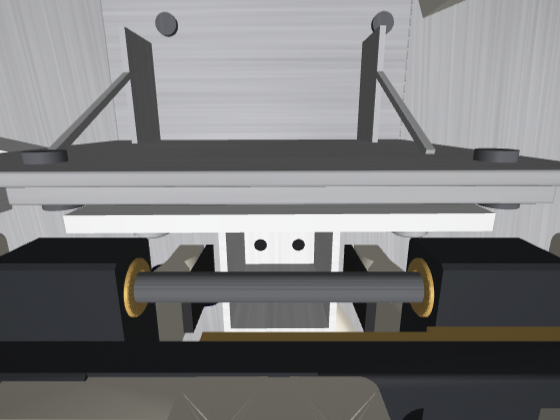

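View pics/s16.png

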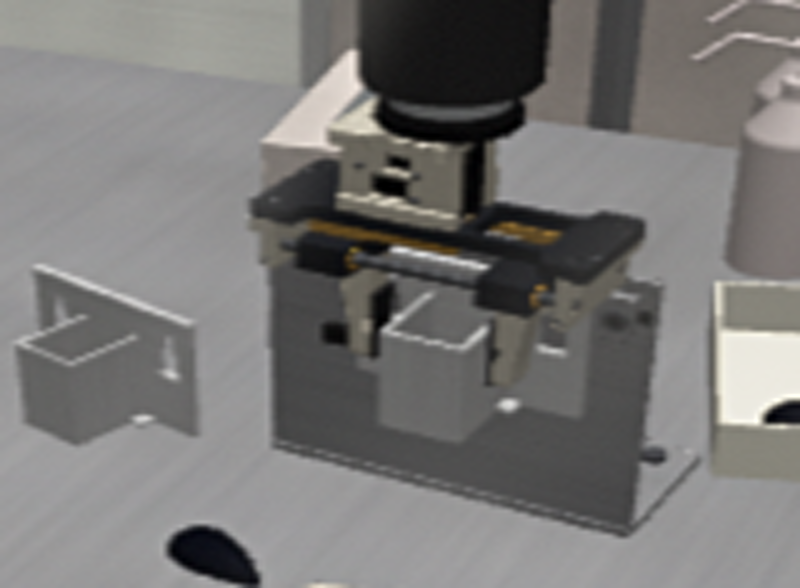

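servo_tool:
  steps:
    - [[0,0,0,0,0,0],[0,0,0,0,0,0],[0,-0.005,0,0,0,0],[0,-0.01,0,0,0,0],[0,-0.015,0,0,0,0],[0,-0.02,0,0,0,0],[0,-0.02,0,0,0,0],[0,-0.02,0,0,0,0],[0,-0.01,-0.02,0,0,0],[0,0,-0.03,0,0,0],[0,0,-0.03,0,0,0],[0,0,-0.03,0,0,0],[0,0,-0.02,0,0,0],[0,0,0,0,0,0],[0,0,0,0,0,0]]
  jaw: 0

```text
time_s: 22.65
tcp_pos: [0.4742, 0.0997, 0.2522]
eef_rot: [-90.0, -0.0, -4.4]
contact_force: [-0.6, -0.1, -0.0]
gripper_width: 0.0878
```

```bash
python3 - <<'E'
from h import *
s=readout.get_state(); print(s["contact_force"].round(2),s["tcp_pos"].round(4)); c=cap("wrist","w17.png")
c=cap("scene"); s=c["img"]
cv2.imwrite("pics/s17.png",cv2.resize(s[60:200,230:390],None,fx=5,fy=4.2,interpolation=cv2.INTER_CUBIC)[:,:,::-1])
t=cap("top","t17.png")
E
```

```text
[-0.64 -0.11 -0.  ] [0.4742 0.0997 0.2522]
```

View pics/s17.png

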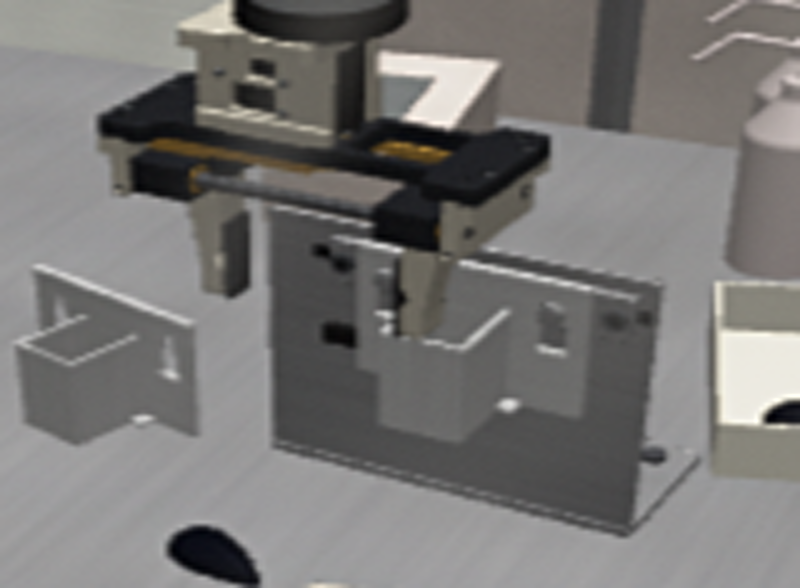

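View pics/w17.png

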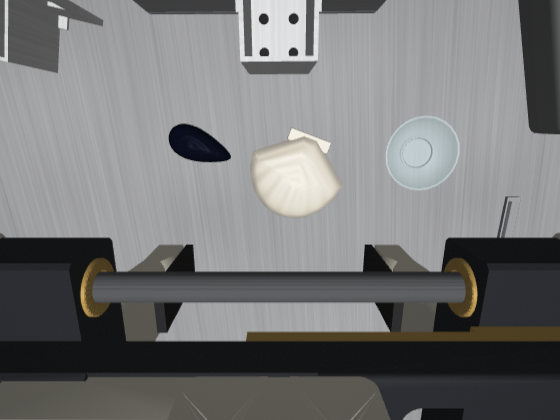

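View pics/t17.png

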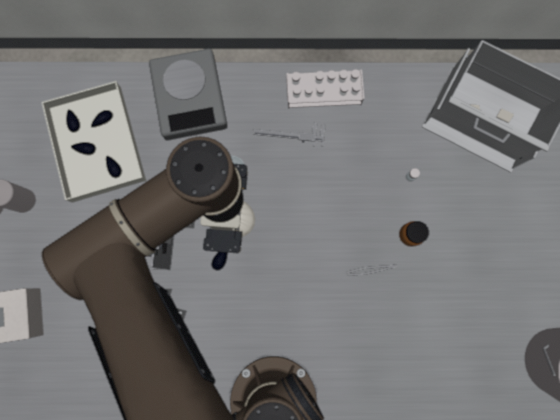

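```bash
python3 - <<'E'
from plant import r
print(r.close_job())
E
```

```text
the job is handed in; nothing more can be done
None
```

I hung the holder farthest to the robot's right on the stand's two pins, let go, and handed the job in after about 23 s of the 72 s allowed.

- **Finding the pins:** I gripped the pocket at 30 N and carried it to the stand. I lined the keyholes up with the pins from close wrist pictures; both heads went in without contact.
- **Touching the bar:** I crept forward until the plate met the bar. This reached 13 N because I sent three small forward moves without waiting for the force reading. I then backed off.
- **Lowering:** It met no contact until the slots reached the pins. The first touch pushed sideways on one pin (about 3.5 N, 1 N m). I lifted slightly, shifted 0.7 mm and set it down again, after which the sideways load was nearly gone and I let go.
- **Last checks:** After letting go, the scene picture shows the holder hanging level. A pin head shows at the top of the slot that is in clear view; a gripper finger partly hides the other. The arm is clear of everything and the force reads about zero.
- **Bystanders:** The scallop, mussel, dish, jar, vial, forceps and calipers look where they were. The arm partly hides some of them from the top camera.

One check disagreed: the bar was met about 3.5 mm sooner than I had estimated from the pictures. The later pictures agreed with it being the bar.

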